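# Step the plug-gauge turret to the green station

### The arm

A 6-joint arm with a two-finger parallel gripper is mounted at the origin on the work surface. World frame = base frame: x ahead of the robot, y to its left, z up, the work surface at z = 0. Lengths are in m, angles in rad, forces in N, time in s.
With the tool pointing down it reaches from about 0.35 to 0.85 m from the base axis. Payload 8.1 kg.
Tool frame: the origin (TCP) lies midway between the tips of the shut fingers; the grasp point (between the pads) lies 19 mm behind it; z points along the fingers, y is the direction in which the jaws open and shut (so a half turn about z gives the same grasp; the last joint's range is limited). The gripper opens to 93 mm and grips with 3 to 60 N. Pads are 15 mm wide; open, the fingers measure 128 mm over their backs; the gripper's body (75 mm by 188 mm) begins 65 mm behind the grasp point.
Start: joints at [-1.376, 0.13, 1.488, -0, 1.523, -0.085], TCP at [0.166, -0.577, 0.219] pointing down, gripper open.
Joint ranges: [-2.96, 2.96], [-0.89, 2.26], [0.02, 2.5], [-1.34, 4.48], [0, 2.73], [-2.66, 2.66]. Speed limits (rad/s): [2.39, 2.39, 2.79, 3.14, 3.14, 3.14].

### API

Orientations are given as a rotation vector (axis times angle).
In Python, from plant import robot gives the robot as it stands. The module is installed in compiled form; this text tells all that it offers.
- The arm moves only by the shell command python3 -m pendant 'ROWS' [FORCE]. ROWS is JSON, a list of rows, each an object with "translation": the shift along the tool's x, y, z in mm, a list of three; "twist": the turn, a rotation vector about the tool's x, y, z in rad, a list of three; "grip": the opening, from -1 (shut) to 1 (fully open). A call has exactly 10 rows; each row shifts and turns the pose as measured when the row begins, along the tool's axes as they then stand; what a row does not reach is not made up. A row lasts 1/10 s, in which the tool goes at most 50 mm and 8.59 degrees, less where a joint would pass 70% of its speed; a pose out of reach is approached as far as the arm can. A call is refused whole if a number of a shift passes 50 or a number of a turn 0.15, either way. A call with a gripper value outside its range is refused whole. The fingers move at their own pace and stop on an object; FORCE is the grip in N (left out, the last holds). Time passes only in rows, so rows that do not move let the fingers close, or fill a call up. It gives the time, the measured TCP pose, the force and the opening at its end, in the units of the state.
- robot.read_state(): the state, without advancing time (a new reading comes with each control period).
- robot.read_camera(name): name is "scene" or "top"; returns (picture, depth): 480x640x3 uint8, red, green, blue; 480x640 float32, m along the optical axis (not along the pixel's ray), 0 where there is no reading.
- robot.camera_info(name): a dict with "vertical_fov" (degrees; the focal length in pixels is half the picture's height over the tangent of half this angle, whatever the lens; pixels are square), "cx", "cy" (the principal point, pixels), "cam_to_world" (4x4, takes a point from camera to world coordinates). Camera axes: x right, y up, looking along -z (the intrinsics and any distortion apply to the point x, -y, -z); pixel columns grow to the right and rows downward; lengths in m; the calibration is good to about 2 mm. A picture is of the moment at which its call begins. camera_info takes no time and is no camera call.
- robot.close_job(): hands the job in, once; it reports no verdict.
The state is a dict: "t": time; "q": joint angles; "dq": joint speeds; "joint_torque": joint torques, N m; "tool_pos": TCP position; "orientation": TCP orientation; "force": force on the tool from outside, world axes, zero at the start; "wrist_torque": the same for the moment, N m; "opening": finger opening in m.
Only numpy, scipy, OpenCV 4.12 (cv2) and the standard library are available. Lean on these libraries where they do the work, as an engineer would, in place of code of your own. Each camera call takes 0.05 s, during which the arm holds its last target. There are 200 camera calls.

### The job

Push the red tab of the gauge turret gently with the fingertips until the white pointer under it stands over the green disc, then draw the hand clear. Only push: do not pinch the tab or lift the turret, and leave the other things on the shelf where they are.

Things in the scene. Friction and masses are not known exactly. Their poses are not given: they have to be found in the camera images.
- turret (a joint): turn of the turret about its vertical axis, rad, growing counter-clockwise seen from above; 0 = tab pointing along the holder's own -x; it runs from -2.5 to 2.5 between dead stops (so every disc is reached from the start by one way only, without crossing the holder's +x side). No clicks: steady drag, about 2.5 N at the tab, and it stays where it is left
- turret_axis (a point): point on the turret's upright axis, 46 mm above the shelf, level with the top of its aluminium drum (drum 90 mm across; four upright steel plug gauges stand on it up to 68 mm above the shelf, within 39 mm of the axis). The drum sits on a fixed round steel holder, 244 mm across and 14 mm high; a toggle clamp, up to 59 mm high, grips the holder's +x rim and reaches 222 mm from the axis
- tab (a point): point in the middle of the red upright tab, 72 mm from the axis. The tab is a radial plate of two layers fixed to the drum, 10 mm thick, reaching from 44 to 90 mm from the axis and from 22 to 67 mm above the shelf; this point is 44.5 mm above the shelf
- pointer_tip (a point): tip of the thin white pointer (5 mm round) that sticks out under the tab, straight along it, 104 mm from the axis, 24 mm above the shelf; it passes over the discs with 4 mm to spare
- tab_left: one layer of the tab, a red plate 46 x 5 x 45 mm; its outer face is the tab's counter-clockwise face, seen from above; origin at its centre, 67 mm from the axis
- tab_right: other layer of the tab, a red plate 46 x 5 x 45 mm; its outer face is the tab's clockwise face, seen from above; origin at its centre, 67 mm from the axis
- turret_seat (a joint): how far the turret (about 0.8 kg) is lifted off its seat, m; 0 = seated. It only sits there by its weight and can be raised 30 mm; it should stay seated
- green_centre (a point): centre of the top of the green disc (the wanted station), 17 mm above the shelf. The disc is 22 mm wide, fixed flat on the holder 104 mm from the turret axis. Yellow, blue and white discs of the same size mark the other three stations; the colours change places from run to run
- stub: bystander: green painted lift sub stub, round, up to 64 mm wide, 82 mm high, standing loose; origin at the centre of its underside
- cap: bystander: yellow plastic thread cap, 72 mm wide, 34 mm high, loose; origin at the centre of its underside
- comb: bystander: chrome pitch comb lying flat, 24 x 100 x 6 mm plus 5 mm teeth on its +x side, loose; origin at the centre of its underside
- mirror: bystander: stainless inspection mirror lying flat along its own y, 52 mm round head at +y, black handle at -y, from -80 to +71 mm along y, 9 mm high, loose; origin underneath, on its stem

How it is judged:
On the way, in this order (a step that is already met when the one before it is completed fails the run):
1. the fingers push on the tab ((contact force between the fingers and tab_left above 0.3 N or contact force between the fingers and tab_right above 0.3 N)), for 0.02 s.
2. the pointer stands over the green disc (horizontal distance between pointer_tip and green_centre below 0.011 m), for 0.2 s.
At the end, for the whole second after the job is handed in: the pointer tip is over the green disc (within 11 mm of its centre, seen from above), the turret is still and seated (raised less than 3 mm), and each bystander is within 20 mm of where it was (horizontal distance between pointer_tip and green_centre below 0.011 m and velocity of joint turret between -0.03 and 0.03 rad/s and value of joint turret_seat below 0.003 m and distance of each of stub, cap, comb, mirror from where it was at the start of the episode below 0.02 m); the robot touches nothing.
It fails at once if the tab is pinched: both of its faces pressed at once (contact force between the fingers and tab_left above 1.5 N and contact force between the fingers and tab_right above 1.5 N).
It fails at once if the turret is lifted more than 6 mm off its seat (value of joint turret_seat above 0.006 m).
It fails at once if the turret is forced: more than 25 N from the robot (contact force between any of the fingers, the arm and turret above 25 N).
It fails at once if a bystander is shifted or lifted by more than 20 mm (distance of any of stub, cap, comb, mirror from where it was at the start of the episode above 0.02 m).
It also fails if it takes over 48 s, if anything falls off the work surface, if the arm or the gripper's body presses on something with over 40 N, if the wrist force passes 120 N, or if a joint passes its speed limit or range.

## Working session

There is one attempt and no reset: what is moved stays moved. The work goes in short steps, Python scripts to look and compute and a shell command to move; the robot and the scene stay as the last step left them, time stands still between calls to the robot, and variables do not carry over. Pictures are saved under pics/ and viewed, about 8 in all and at most 12, crops included, and the job is handed in when it is done.

```bash
mkdir -p pics; cat > h.py <<'E'
import numpy as np, cv2
from plant import robot
def snap(n):
    p,d=robot.read_camera(n); i=robot.camera_info(n); return p,d,i
def world(i,u,v,d):
    f=240/np.tan(np.radians(i["vertical_fov"])/2)
    u,v,d=map(np.asarray,(u,v,d))
    c=np.stack([(u-i["cx"])/f*d,-(v-i["cy"])/f*d,-d,np.ones_like(d)],-1)
    return (c@np.array(i["cam_to_world"]).T)[...,:3]
E
python3 - <<'E'
from h import *
for n in("top","scene"):
    p,d,i=snap(n); cv2.imwrite(f"pics/{n}0.png",p[...,::-1]); np.savez(f"{n}0.npz",p=p,d=d)
    print(n,i,np.mean(d>0))
print(robot.read_state())
E
```

```text
top {'vertical_fov': 50.551113137684, 'cx': 315.91839631759404, 'cy': 238.74668229367023, 'cam_to_world': array([[-0.00451876,  0.98136079, -0.19212124,  0.40592325],
       [-0.99982184, -0.00795482, -0.01711727,  0.00247082],
       [-0.01832651,  0.19200967,  0.98122191,  1.01985932],
       [ 0.        ,  0.        ,  0.        ,  1.        ]])} 0.9960514322916667
scene {'vertical_fov': 54.61700295647332, 'cx': 319.2604119642587, 'cy': 235.74216209996965, 'cam_to_world': array([[ 0.55324284, -0.46506655,  0.69111176,  1.24750802],
       [ 0.83281366,  0.32725888, -0.44645607, -0.41790343],
       [-0.01854068,  0.82256594,  0.56836741,  0.6053905 ],
       [ 0.        ,  0.        ,  0.        ,  1.        ]])} 0.9959993489583333
{'t': 0.1, 'q': array([-1.37640516e+00,  1.31075031e-01,  1.48915145e+00, -2.81600448e-05,
        1.52299221e+00, -8.53838191e-02]), 'dq': array([ 0.00010761, -0.00041501, -0.00214022,  0.0010331 , -0.00085643,
        0.00061361]), 'joint_torque': array([ 7.47580634e-04, -5.61341643e+01, -4.93093443e+01,  7.69129512e-02,
        2.91498739e-02, -5.47702189e-05]), 'tool_pos': array([ 0.16560677, -0.57616979,  0.21770907]), 'orientation': array([-3.10929805e+00, -4.37813589e-01,  1.83164238e-04]), 'force': array([0.03157347, 0.71031749, 0.15818731]), 'wrist_torque': array([ 0.07231971, -0.04066576, -0.02031944]), 'opening': 0.09297078647043315}
```

View pics/top0.png

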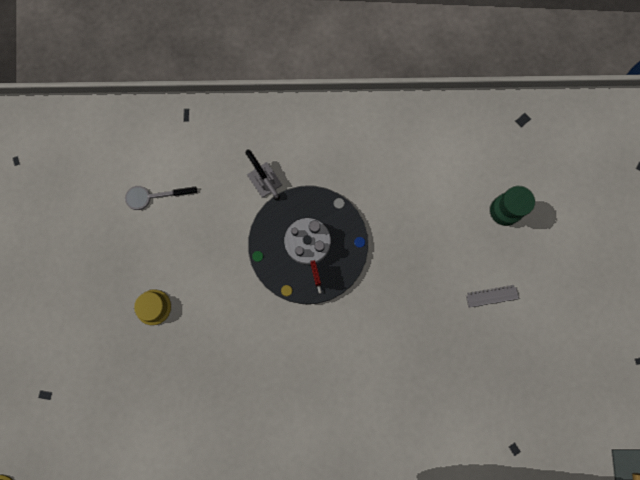

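View pics/scene0.png

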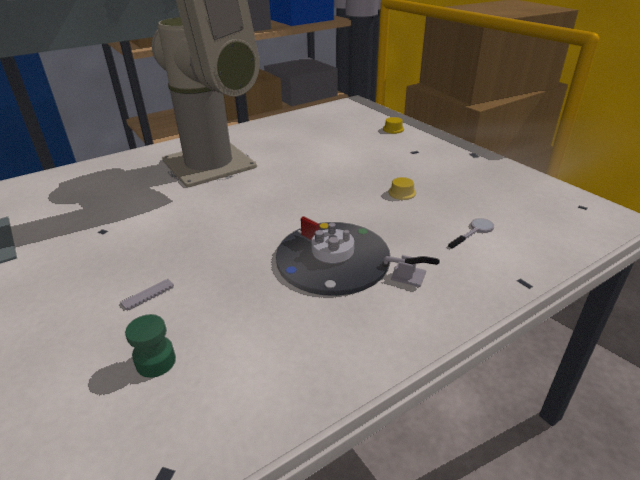

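The top view shows the tab at (317,272), the pointer tip at (321,291), the green disc at (258,256), yellow at (286,290) and the clamp at (265,180). The scene view agrees: green at (363,231), tab at (309,228). So the push is clockwise, on the tab's -y face, past yellow. Next I'll measure.

```bash
cat >> h.py <<'E'
def blobs(n,p,d,i):
    h=cv2.cvtColor(p,cv2.COLOR_RGB2HSV).astype(int); H,S,V=h[...,0],h[...,1],h[...,2]
    W=world(i,np.arange(640)[None,:]*np.ones((480,1)),np.arange(480)[:,None]*np.ones((1,640)),d)
    near=(np.hypot(W[...,0]-.43,W[...,1]-.02)<.2)&(d>0)
    out={}
    for k,m in dict(red=((H<8)|(H>172))&(S>120),yellow=(H>18)&(H<32)&(S>120),green=(H>45)&(H<85)&(S>100),blue=(H>100)&(H<130)&(S>130)).items():
        m=m&near
        if m.sum()>3:
            v,u=np.nonzero(m); out[k]=W[m]; print(n,k,m.sum(),"px",u.mean().round(1),v.mean().round(1),"w",np.median(W[m],0).round(4),"lo",W[m].min(0).round(3),"hi",W[m].max(0).round(3))
    return W,out
E
python3 - <<'E'
from h import *
for n in("top","scene"):
    z=np.load(f"{n}0.npz"); p,d=z["p"],z["d"]; i=robot.camera_info(n)
    W,o=blobs(n,p,d,i)
    # holder fit: points at z 8..20mm dark ; drum top z 40..50
    g=p.max(-1)
    c0=np.array([.43,.02])
    m=(W[...,2]>.008)&(W[...,2]<.02)&(g<75)&(np.hypot(W[...,0]-.43,W[...,1]-.02)<.16)
    if m.sum():
        (cx,cy),r=cv2.minEnclosingCircle(W[m][:,:2].astype(np.float32)); print("holder",cx,cy,r,np.median(W[m][:,2]))
    m=(W[...,2]>.041)&(W[...,2]<.051)&(np.hypot(W[...,0]-.43,W[...,1]-.02)<.08)&(p.min(-1)>70)
    (cx,cy),r=cv2.minEnclosingCircle(W[m][:,:2].astype(np.float32)); print("drum",cx,cy,r,W[m].mean(0))
    r=W[...,2]
    if n=="top":
        print("tip px",world(i,321.,291.,d[291,321]), "depth z around",W[286:294,316:326,2].round(3))
        cv2.imwrite("pics/crop.png",cv2.resize(p[175:315,235:385,::-1],None,fx=5,fy=4.2,interpolation=cv2.INTER_CUBIC))
E
```

```text
top red 145 px 315.2 273.0 w [0.5273 0.0211 0.0662] lo [0.507 0.012 0.013] hi [0.553 0.029 0.071]
top yellow 101 px 286.2 290.1 w [0.4997 0.0794 0.0168] lo [0.49  0.068 0.01 ] hi [0.51  0.09  0.022]
top green 94 px 257.2 255.9 w [0.568  0.1379 0.0169] lo [0.558 0.128 0.011] hi [0.578 0.148 0.021]
top blue 95 px 359.3 241.8 w [ 0.5951 -0.0664  0.0165] lo [ 0.585 -0.077  0.012] hi [ 0.606 -0.056  0.021]
holder 0.5443871021270752 0.031043555587530136 0.10950634628534317 0.013982833387482962
drum 0.0 0.0 0.0 [nan nan nan]
tip px [0.49739978 0.01043514 0.0155589 ] depth z around [[0.014 0.027 0.025 0.024 0.012 0.013 0.012 0.013 0.01  0.012]
 [0.015 0.026 0.024 0.025 0.012 0.014 0.017 0.013 0.012 0.013]
 [0.014 0.016 0.027 0.026 0.015 0.015 0.014 0.014 0.017 0.012]
 [0.013 0.014 0.025 0.026 0.013 0.013 0.016 0.016 0.014 0.013]
 [0.015 0.015 0.027 0.023 0.027 0.01  0.018 0.014 0.015 0.012]
 [0.013 0.012 0.025 0.028 0.024 0.016 0.013 0.014 0.016 0.015]
 [0.018 0.011 0.013 0.024 0.026 0.015 0.014 0.016 0.013 0.014]
 [0.015 0.012 0.015 0.013 0.015 0.013 0.013 0.016 0.018 0.012]]
scene red 264 px 308.1 227.2 w [0.5291 0.0167 0.0518] lo [0.497 0.01  0.013] hi [0.555 0.029 0.068]
scene yellow 43 px 323.7 225.4 w [0.502  0.0767 0.0158] lo [0.491 0.068 0.012] hi [0.511 0.089 0.019]
scene blue 32 px 290.7 269.4 w [ 0.5977 -0.0686  0.0162] lo [ 0.591 -0.078  0.013] hi [ 0.605 -0.06   0.018]
holder 0.5407263040542603 0.024205442517995834 0.10162657499313354 0.013111021040511595
drum 0.0 0.0 0.0 [nan nan nan]<stdin>:12: RuntimeWarning: Mean of empty slice.
  ret = um.true_divide(
```

View pics/crop.png

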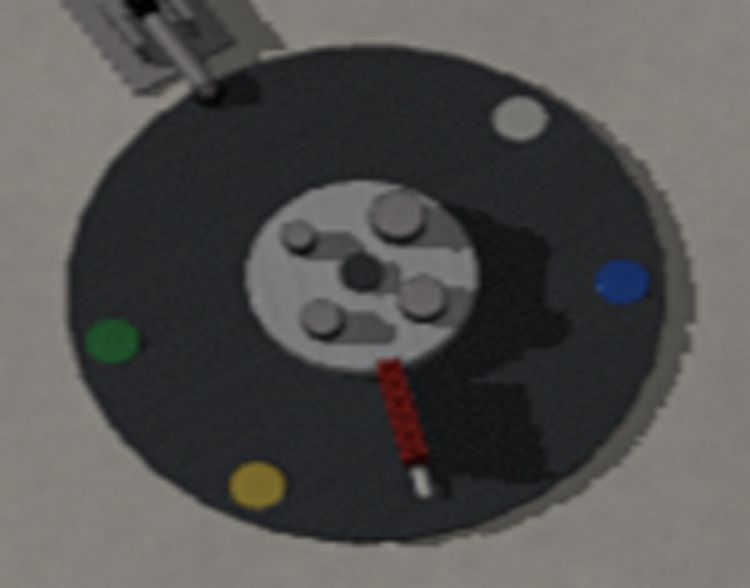

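```bash
cat >> h.py <<'E'
from scipy.optimize import least_squares
def measure(show=True,names=("top","scene"),axis=None):
    for n in names:
        p,d,i=snap(n); cv2.imwrite(f"pics/last_{n}.png",p[...,::-1])
        W=world(i,np.arange(640)[None,:]*np.ones((480,1)),np.arange(480)[:,None]*np.ones((1,640)),d)
        R=p.astype(int); near=(np.hypot(W[...,0]-.592,W[...,1]-.036)<.13)&(d>0)
        hs=cv2.cvtColor(p,cv2.COLOR_RGB2HSV).astype(int); H,S=hs[...,0],hs[...,1]
        disc=near&(W[...,2]>.008)&(W[...,2]<.023)
        C={k:np.r_[W[m].mean(0),m.sum()] for k,m in dict(yellow=disc&(H>18)&(H<32)&(S>110),green=disc&(H>45)&(H<85)&(S>80),blue=disc&(H>100)&(H<130)&(S>110)).items() if m.sum()>8}
        red=near&((H<8)|(H>172))&(S>120)&(W[...,2]>.03); T=W[red]; top=T[T[:,2]>.06]
        dm=near&(abs(W[...,2]-.046)<.005)&(R.min(-1)>60)&~red
        drum=cv2.minEnclosingCircle(W[dm][:,:2].astype(np.float32)) if dm.any() else None
        P=np.array([v[:2] for v in C.values()])
        a=least_squares(lambda c:np.hypot(*(P-c).T)-.104,[.592,.036]).x if len(P)>1 else np.nan
        ax=a if axis is None else np.array(axis)
        ang=lambda q:np.degrees(np.arctan2(*(q[:2]-ax)[::-1]))%360
        ptr=W[near&(W[...,2]>.019)&(W[...,2]<.03)&(R.min(-1)>90)]
        ptr=ptr[np.hypot(*(ptr[:,:2]-ax).T)>.085] if len(ptr) else ptr
        print(n,"axis",np.round(a,4),"drum",drum)
        for k,v in C.items(): print("  ",k,v.round(4),"ang",round(ang(v),1))
        if len(top): print("   tab top",top.mean(0).round(4),len(top),"ang",round(ang(top.mean(0)),1))
        if len(ptr): print("   ptr",ptr.mean(0).round(4),len(ptr),"ang",round(ang(ptr.mean(0)),1), "rmax",np.hypot(*(ptr[:,:2]-ax).T).max().round(4))
def tool(ax):
    s=robot.read_state(); M=cv2.Rodrigues(s["orientation"])[0]; r=s["tool_pos"][:2]-ax
    print("t",round(s["t"],2),"tcp",s["tool_pos"].round(4),"yaw",np.degrees(np.arctan2(M[1,0],M[0,0])).round(1),"tilt",M[:2,2].round(3),"r",np.hypot(*r).round(4),"ang",(np.degrees(np.arctan2(r[1],r[0]))%360).round(1),"F",s["force"].round(1),"open",round(s["opening"],4),"q",s["q"].round(2))
    return s,M
E
python3 - <<'E'
from h import *
measure()
E
```

```text
top axis [0.5947 0.0371] drum ((0.5943976044654846, 0.0378924161195755), 0.04499546065926552)
   yellow [4.995e-01 7.900e-02 1.630e-02 1.050e+02] ang 156.2
   green [5.682e-01 1.376e-01 1.670e-02 1.030e+02] ang 104.8
   blue [ 5.954e-01 -6.690e-02  1.620e-02  1.000e+02] ang 270.4
   tab top [0.528  0.0216 0.0666] 122 ang 193.0
   ptr [ 0.5806 -0.004   0.0233] 26 ang 251.0 rmax 0.1085
scene axis [0.597  0.0354] drum ((0.5950865149497986, 0.03700675070285797), 0.04718126729130745)
   yellow [5.016e-01 7.680e-02 1.570e-02 4.300e+01] ang 156.6
   blue [ 5.974e-01 -6.860e-02  1.600e-02  5.000e+01] ang 270.2
   tab top [0.5346 0.0188 0.0645] 78 ang 194.9
   ptr [0.4996 0.0116 0.0245] 7 ang 193.7 rmax 0.1037
```

```bash
python3 -m pendant '[{"translation":[0,0,0],"twist":[0,0,-0.14],"grip":-1},{"translation":[0,0,0],"twist":[0,0,-0.14],"grip":-1},{"translation":[0,0,0],"twist":[0,0,-0.14],"grip":-1},{"translation":[0,0,0],"twist":[0,0,-0.14],"grip":-1},{"translation":[0,0,0],"twist":[0,0,-0.14],"grip":-1},{"translation":[0,0,0],"twist":[0,0,-0.14],"grip":-1},{"translation":[0,0,0],"twist":[0,0,-0.14],"grip":-1},{"translation":[0,0,0],"twist":[0,0,-0.14],"grip":-1},{"translation":[0,0,0],"twist":[0,0,-0.14],"grip":-1},{"translation":[0,0,0],"twist":[0,0,-0.14],"grip":-1}]' 10
```

```text
t: 1.2
tool_pos: [0.1653, -0.5745, 0.2147]
orientation: [-2.03, -2.391, -0.007]
force: [-0.2, 0.7, -0.5]
opening: 0.0174
```

```bash
cat >> h.py <<'E'
AX=np.array([.5955,.0365])
def goto(x,y,yaw):
    s,M=tool(AX); v=M.T@(np.r_[x,y,s["tool_pos"][2]]-s["tool_pos"]); yw=np.degrees(np.arctan2(M[1,0],M[0,0]))
    print("shift tool mm",(v*1000).round(1),"twist z total (yaw reached = -twist)",np.radians((yw-yaw+180)%360-180).round(3))
E
python3 -c "
from h import *
goto(.531,-.020,103.5)"
```

```text
t 1.2 tcp [ 0.1653 -0.5745  0.2147] yaw 99.3 tilt [-0.001  0.007] r 0.7473 ang 234.9 F [-0.2  0.7 -0.5] open 0.0174 q [-1.38  0.13  1.49  0.    1.52 -1.54]
shift tool mm [487.9 450.8   3.3] twist z total (yaw reached = -twist) -0.073
```

```bash
python3 -m pendant '[{"translation":[33,30,0],"twist":[0,0,-0.007],"grip":-1},{"translation":[33,30,0],"twist":[0,0,-0.007],"grip":-1},{"translation":[33,30,0],"twist":[0,0,-0.007],"grip":-1},{"translation":[33,30,0],"twist":[0,0,-0.007],"grip":-1},{"translation":[33,30,0],"twist":[0,0,-0.007],"grip":-1},{"translation":[33,30,0],"twist":[0,0,-0.007],"grip":-1},{"translation":[33,30,0],"twist":[0,0,-0.007],"grip":-1},{"translation":[33,30,0],"twist":[0,0,-0.007],"grip":-1},{"translation":[33,30,0],"twist":[0,0,-0.007],"grip":-1},{"translation":[33,30,0],"twist":[0,0,-0.007],"grip":-1}]' ; python3 -c "
from h import *
goto(.531,-.020,103.5)"
```

```text
t: 2.2
tool_pos: [0.3971, -0.1807, 0.2142]
orientation: [-1.944, -2.459, -0.009]
force: [-0.8, -0.4, -0.2]
opening: 0.0007
t 2.2 tcp [ 0.3971 -0.1807  0.2142] yaw 103.3 tilt [-0.002  0.009] r 0.2941 ang 227.6 F [-0.8 -0.4 -0.2] open 0.0007 q [-0.55 -0.32  1.92  0.01  1.55 -0.78]
shift tool mm [125.4 167.3   1.2] twist z total (yaw reached = -twist) -0.003
```

```bash
python3 -m pendant '[{"translation":[18,24,10],"twist":[0,0,0],"grip":-1},{"translation":[18,24,10],"twist":[0,0,0],"grip":-1},{"translation":[18,24,10],"twist":[0,0,0],"grip":-1},{"translation":[18,24,10],"twist":[0,0,0],"grip":-1},{"translation":[18,24,10],"twist":[0,0,0],"grip":-1},{"translation":[18,24,10],"twist":[0,0,0],"grip":-1},{"translation":[16,21,10],"twist":[0,0,0],"grip":-1},{"translation":[0,0,0],"twist":[0,0,0],"grip":-1},{"translation":[0,0,0],"twist":[0,0,0],"grip":-1},{"translation":[0,0,0],"twist":[0,0,0],"grip":-1}]' ; python3 -c "
from h import *
goto(.531,-.020,103.5)"
```

```text
t: 3.2
tool_pos: [0.5339, -0.0082, 0.143]
orientation: [-1.934, -2.469, -0.009]
force: [-0.3, -0.2, -0.2]
opening: 0.0003
t 3.2 tcp [ 0.5339 -0.0082  0.143 ] yaw 103.8 tilt [-0.     0.008] r 0.0761 ang 216.0 F [-0.3 -0.2 -0.2] open 0.0003 q [-0.12  0.    1.76  0.01  1.38 -0.36]
shift tool mm [-10.8  -5.7  -0.1] twist z total (yaw reached = -twist) 0.006
```

```bash
python3 -m pendant '[{"translation":[-6,-3,0],"twist":[0,0,0],"grip":-1},{"translation":[-6,-3,0],"twist":[0,0,0],"grip":-1},{"translation":[0,0,15],"twist":[0,0,0],"grip":-1},{"translation":[0,0,20],"twist":[0,0,0],"grip":-1},{"translation":[0,0,20],"twist":[0,0,0],"grip":-1},{"translation":[0,0,20],"twist":[0,0,0],"grip":-1},{"translation":[0,0,15],"twist":[0,0,0],"grip":-1},{"translation":[0,0,10],"twist":[0,0,0],"grip":-1},{"translation":[0,0,0],"twist":[0,0,0],"grip":-1},{"translation":[0,0,0],"twist":[0,0,0],"grip":-1}]' ; python3 -c "
from h import *
goto(.531,-.020,103.5)
measure(axis=AX)
T,S=[cv2.imread(f'pics/last_{n}.png') for n in('top','scene')]
cv2.imwrite('pics/pre.png',np.hstack([cv2.resize(T[160:330,230:400],(400,400)),cv2.resize(S[120:320,230:430],(400,400))]))"
```

```text
t: 4.2
tool_pos: [0.5288, -0.0282, 0.0373]
orientation: [-1.948, -2.462, -0.011]
force: [0.6, -0.5, 0.3]
opening: 0.0003
t 4.2 tcp [ 0.5288 -0.0282  0.0373] yaw 103.3 tilt [0.003 0.006] r 0.0929 ang 224.1 F [ 0.6 -0.5  0.3] open 0.0003 q [-0.15  0.11  1.86  0.01  1.17 -0.39]
shift tool mm [7.5 4.  0.1] twist z total (yaw reached = -twist) -0.003
top axis [0.5914 0.0363] drum ((0.5985156297683716, 0.06416831910610199), 0.03444620966911316)
   yellow [5.006e-01 8.710e-02 1.670e-02 2.000e+01] ang 151.9
   green [5.683e-01 1.377e-01 1.640e-02 1.020e+02] ang 105.1
   tab top [0.521  0.0203 0.078 ] 91 ang 192.3
   ptr [0.4994 0.0148 0.0265] 15 ang 192.8 rmax 0.1039
scene axis [0.5971 0.0357] drum ((0.5721180438995361, 0.014362441375851631), 0.07657703757286072)
   yellow [5.015e-01 7.650e-02 1.570e-02 4.400e+01] ang 156.9
   blue [ 5.972e-01 -6.830e-02  1.610e-02  5.000e+01] ang 270.9
   tab top [0.5472 0.0105 0.0883] 28 ang 208.3
   ptr [0.4988 0.0121 0.0239] 7 ang 194.2 rmax 0.1047
```

View pics/pre.png

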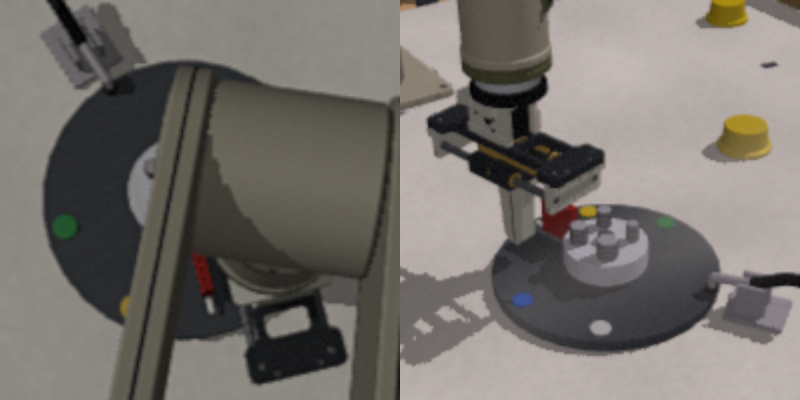

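```bash
python3 -m pendant '[{"translation":[4,1,0],"twist":[0,0,0],"grip":-1},{"translation":[5,1,0],"twist":[0,0,0],"grip":-1},{"translation":[5,1,0],"twist":[0,0,0],"grip":-1},{"translation":[5,1,0],"twist":[0,0,0],"grip":-1},{"translation":[4,0,0],"twist":[0,0,0],"grip":-1},{"translation":[3,0,0],"twist":[0,0,0],"grip":-1},{"translation":[2,0,0],"twist":[0,0,0],"grip":-1},{"translation":[2,0,0],"twist":[0,0,0],"grip":-1},{"translation":[2,0,0],"twist":[0,0,0],"grip":-1},{"translation":[2,0,0],"twist":[0,0,0],"grip":-1}]' ; python3 -c "
from h import *
s,M=tool(AX); print('axis in tool mm',(M.T@(np.r_[AX,s['tool_pos'][2]]-s['tool_pos'])*1000).round(1),'F tool',(M.T@s['force']).round(1))"
```

```text
t: 5.3
tool_pos: [0.5274, 0.0087, 0.0411]
orientation: [1.945, 2.462, 0.015]
force: [0.6, -2.9, 2.2]
opening: 0.0004
t 5.3 tcp [0.5274 0.0087 0.0411] yaw 103.4 tilt [0.009 0.005] r 0.0736 ang 202.2 F [ 0.6 -2.9  2.2] open 0.0004 q [-0.08  0.09  1.87  0.01  1.17 -0.32]
axis in tool mm [11.3 72.7  0.8] F tool [-2.9 -0.1 -2.2]
```

```bash
python3 -m pendant '[{"translation":[4,-1,0.5],"twist":[0,0,0.05],"grip":-1},{"translation":[5,-1,0.5],"twist":[0,0,0.07],"grip":-1},{"translation":[5.3,-1,0.5],"twist":[0,0,0.07],"grip":-1},{"translation":[5.3,-1,0.5],"twist":[0,0,0.07],"grip":-1},{"translation":[5.3,-1,0.5],"twist":[0,0,0.07],"grip":-1},{"translation":[5.3,-0.8,0.5],"twist":[0,0,0.07],"grip":-1},{"translation":[5.3,-0.8,0.5],"twist":[0,0,0.07],"grip":-1},{"translation":[5.3,-0.8,0.5],"twist":[0,0,0.07],"grip":-1},{"translation":[4,-0.6,0.5],"twist":[0,0,0.05],"grip":-1},{"translation":[0,0,0],"twist":[0,0,0],"grip":-1}]' ; python3 -c "
from h import *
s,M=tool(AX); print('axis in tool mm',(M.T@(np.r_[AX,s['tool_pos'][2]]-s['tool_pos'])*1000).round(1),'F tool',(M.T@s['force']).round(1))
measure(axis=AX)"
```

```text
t: 6.3
tool_pos: [0.5225, 0.0501, 0.0386]
orientation: [2.597, 1.753, 0.014]
force: [0.7, -0.4, -0.2]
opening: 0.0005
t 6.3 tcp [0.5225 0.0501 0.0386] yaw 68.0 tilt [ 0.012 -0.002] r 0.0742 ang 169.5 F [ 0.7 -0.4 -0.2] open 0.0005 q [-0.    0.08  1.88 -0.    1.16  0.38]
axis in tool mm [14.7 72.7  0.9] F tool [-0.1  0.8  0.2]
top axis nan drum ((0.5848175287246704, 0.007655502296984196), 0.0009291486931033432)
   blue [ 5.954e-01 -6.710e-02  1.640e-02  9.900e+01] ang 270.0
   ptr [ 0.6776 -0.0223  0.0193] 2 ang 324.4 rmax 0.1024
scene axis nan drum ((0.5774180293083191, 0.03236836567521095), 0.06411774456501007)
   blue [ 6.025e-01 -6.750e-02  1.560e-02  1.800e+01] ang 273.9
   tab top [0.5407 0.0519 0.0854] 46 ang 164.3
```

```bash
python3 -m pendant '[{"translation":[4,-1,0.5],"twist":[0,0,0.04],"grip":-1},{"translation":[5.3,-1,0.5],"twist":[0,0,0.065],"grip":-1},{"translation":[5.3,-1,0.5],"twist":[0,0,0.065],"grip":-1},{"translation":[5.3,-1,0.5],"twist":[0,0,0.065],"grip":-1},{"translation":[5.3,-1,0.5],"twist":[0,0,0.065],"grip":-1},{"translation":[5.3,-1,0.5],"twist":[0,0,0.065],"grip":-1},{"translation":[5.3,-1,0.5],"twist":[0,0,0.065],"grip":-1},{"translation":[5.3,-1,0.5],"twist":[0,0,0.065],"grip":-1},{"translation":[4,-0.6,0.5],"twist":[0,0,0.05],"grip":-1},{"translation":[0,0,0],"twist":[0,0,0],"grip":-1}]' ; python3 -c "
from h import *
s,M=tool(AX); print('axis in tool mm',(M.T@(np.r_[AX,s['tool_pos'][2]]-s['tool_pos'])*1000).round(1),'F tool',(M.T@s['force']).round(1))
measure(axis=AX)
T,S=[cv2.imread(f'pics/last_{n}.png') for n in('top','scene')]
cv2.imwrite('pics/mid.png',np.hstack([cv2.resize(T[160:330,230:400],(400,400)),cv2.resize(S[120:320,230:430],(400,400))]))"
```

```text
t: 7.4
tool_pos: [0.54, 0.0874, 0.0338]
orientation: [2.977, 0.979, 0.008]
force: [-0.4, 0.3, -0.2]
opening: 0.0003
t 7.4 tcp [0.54   0.0874 0.0338] yaw 36.4 tilt [ 0.007 -0.006] r 0.0753 ang 137.5 F [-0.4  0.3 -0.2] open 0.0003 q [ 0.07  0.15  1.82 -0.01  1.17  1.01]
axis in tool mm [14.5 73.9  0.7] F tool [-0.1 -0.5  0.2]
top axis [0.5942 0.0371] drum ((0.5937724709510803, 0.02711719274520874), 0.04314187914133072)
   yellow [4.995e-01 8.000e-02 1.690e-02 9.400e+01] ang 155.6
   blue [ 5.953e-01 -6.690e-02  1.690e-02  1.000e+02] ang 269.9
   ptr [ 0.6755 -0.0259  0.0202] 10 ang 322.0 rmax 0.1084
scene axis nan drum ((0.5870009660720825, 0.05368154123425484), 0.06598079204559326)
   yellow [ 0.4979  0.0724  0.0162 14.    ] ang 159.8
   tab top [0.5582 0.0856 0.0756] 68 ang 127.2
   ptr [0.6438 0.107  0.0265] 3 ang 55.6 rmax 0.125
```

View pics/mid.png

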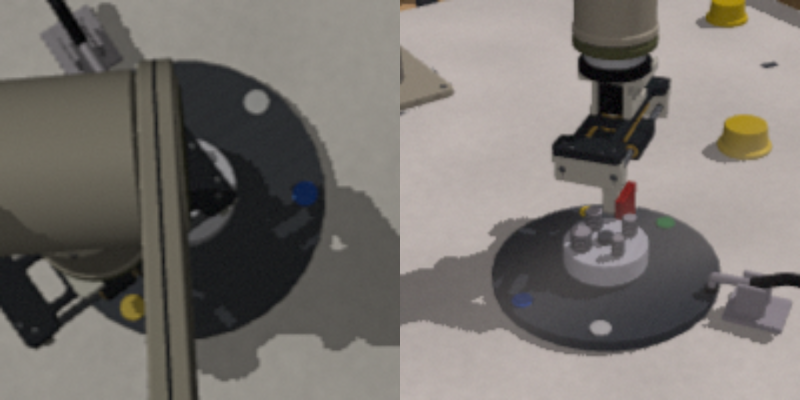

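```bash
python3 -m pendant '[{"translation":[4,-1,0],"twist":[0,0,0.05],"grip":-1},{"translation":[5,-1,0],"twist":[0,0,0.065],"grip":-1},{"translation":[5,-0.8,0],"twist":[0,0,0.065],"grip":-1},{"translation":[5,-0.8,0],"twist":[0,0,0.065],"grip":-1},{"translation":[4,-0.6,0],"twist":[0,0,0.05],"grip":-1},{"translation":[3,-0.4,0],"twist":[0,0,0.04],"grip":-1},{"translation":[2,0,0],"twist":[0,0,0.02],"grip":-1},{"translation":[0,0,0],"twist":[0,0,0],"grip":-1},{"translation":[0,0,0],"twist":[0,0,0],"grip":-1},{"translation":[0,0,0],"twist":[0,0,0],"grip":-1}]' ; python3 -c "
from h import *
s,M=tool(AX); print('axis in tool mm',(M.T@(np.r_[AX,s['tool_pos'][2]]-s['tool_pos'])*1000).round(1),'F tool',(M.T@s['force']).round(1))
measure(axis=AX)
T,S=[cv2.imread(f'pics/last_{n}.png') for n in('top','scene')]
cv2.imwrite('pics/end1.png',np.hstack([cv2.resize(T[160:330,230:400],(400,400)),cv2.resize(S[160:280,280:400],(400,400))]))"
```

```text
t: 8.5
tool_pos: [0.5595, 0.1023, 0.0327]
orientation: [3.103, 0.445, 0.002]
force: [-0.7, 0.6, 0.2]
opening: 0.0003
t 8.5 tcp [0.5595 0.1023 0.0327] yaw 16.3 tilt [ 0.002 -0.006] r 0.075 ang 118.7 F [-0.7  0.6  0.2] open 0.0003 q [ 0.09  0.21  1.75 -0.01  1.18  1.38]
axis in tool mm [16.  73.2  0.5] F tool [-0.5 -0.8 -0.2]
top axis nan drum ((0.5921672582626343, 0.030021436512470245), 0.044051408767700195)
   blue [ 5.953e-01 -6.690e-02  1.680e-02  9.900e+01] ang 269.9
   ptr [ 0.6763 -0.026   0.0198] 15 ang 322.3 rmax 0.1115
scene axis [0.598  0.0371] drum ((0.5923560261726379, 0.05813626945018768), 0.0678660199046135)
   yellow [5.01e-01 7.60e-02 1.55e-02 3.80e+01] ang 157.3
   green [ 0.5721  0.1352  0.0166 15.    ] ang 103.3
   blue [ 0.6022 -0.0647  0.0156  9.    ] ang 273.8
   tab top [0.5775 0.0968 0.0803] 81 ang 106.6
   ptr [0.5684 0.1307 0.0243] 6 ang 106.0 rmax 0.1026
```

View pics/end1.png

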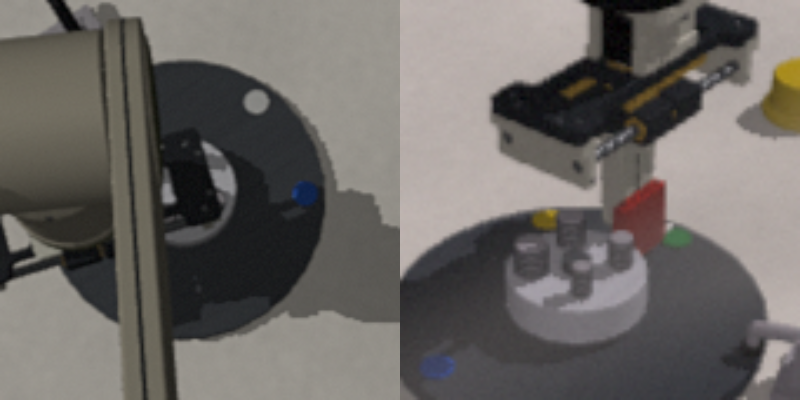

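The pointer is at about 106° and green at about 104-105°, so it looks to be on the disc. I'll back off and check without the arm in the way.

```bash
python3 -m pendant '[{"translation":[-3,0,0],"twist":[0,0,0],"grip":-1},{"translation":[-7,0,0],"twist":[0,0,0],"grip":-1},{"translation":[-8,-2,0],"twist":[0,0,0],"grip":-1},{"translation":[-8,-2,0],"twist":[0,0,0],"grip":-1},{"translation":[-5,-2,-10],"twist":[0,0,0],"grip":-1},{"translation":[-4,0,-25],"twist":[0,0,0],"grip":-1},{"translation":[0,0,-35],"twist":[0,0,0],"grip":-1},{"translation":[0,0,-35],"twist":[0,0,0],"grip":-1},{"translation":[0,0,-35],"twist":[0,0,0],"grip":-1},{"translation":[0,0,-20],"twist":[0,0,0],"grip":-1}]' && python3 -m pendant '[{"translation":[-20,10,0],"twist":[0,0,0],"grip":-1},{"translation":[-20,40,0],"twist":[0,0,0],"grip":-1},{"translation":[-20,40,0],"twist":[0,0,0],"grip":-1},{"translation":[-20,40,0],"twist":[0,0,0],"grip":-1},{"translation":[-20,40,0],"twist":[0,0,0],"grip":-1},{"translation":[-10,40,0],"twist":[0,0,0],"grip":-1},{"translation":[-10,40,0],"twist":[0,0,0],"grip":-1},{"translation":[0,20,0],"twist":[0,0,0],"grip":-1},{"translation":[0,0,0],"twist":[0,0,0],"grip":-1},{"translation":[0,0,0],"twist":[0,0,0],"grip":-1}]'; python3 -c "
from h import *
tool(AX)
measure(axis=AX)
T,S=[cv2.imread(f'pics/last_{n}.png') for n in('top','scene')]
cv2.imwrite('pics/end2.png',np.hstack([cv2.resize(T[160:330,230:400],(400,400)),cv2.resize(S[160:280,280:400],(400,400))]))
for n in('top','scene'):
    a=np.load(n+'0.npz')['p'].astype(int)[...,::-1]; b=cv2.imread(f'pics/last_{n}.png').astype(int)
    D=abs(a-b).max(-1)
    for k,(u,v) in dict(top=dict(mirror=(165,193),cap=(153,307),stub=(512,205),comb=(493,297)),scene=dict(mirror=(470,233),cap=(402,188),stub=(151,345),comb=(147,294)))[n].items(): print(n,k,'changed px',(D[v-25:v+25,u-35:u+35]>40).sum())
"
```

```text
t: 9.6
tool_pos: [0.5149, 0.0988, 0.1972]
orientation: [3.103, 0.446, -0.01]
force: [0.1, -0.4, -0.6]
opening: 0.0005
t: 10.6
tool_pos: [0.4747, -0.2017, 0.2147]
orientation: [3.097, 0.452, 0.023]
force: [0.4, 0.1, -0.4]
opening: 0.0001
t 10.6 tcp [ 0.4747 -0.2017  0.2147] yaw 16.6 tilt [ 0.016 -0.01 ] r 0.2671 ang 243.1 F [ 0.4  0.1 -0.4] open 0.0001 q [-0.5  -0.12  1.74 -0.    1.5   0.78]
top axis [0.5948 0.0379] drum ((0.6262961626052856, 0.06338123232126236), 0.08521362394094467)
   yellow [4.995e-01 7.910e-02 1.710e-02 1.040e+02] ang 156.1
   green [5.684e-01 1.393e-01 1.650e-02 7.900e+01] ang 104.8
   blue [ 5.954e-01 -6.680e-02  1.650e-02  9.900e+01] ang 270.0
   tab top [0.5747 0.1013 0.0661] 131 ang 107.8
   ptr [0.6101 0.0685 0.0238] 20 ang 65.4 rmax 0.1109
scene axis [0.5972 0.0354] drum ((0.5892638564109802, 0.05664597079157829), 0.06715196371078491)
   yellow [5.014e-01 7.570e-02 1.580e-02 3.800e+01] ang 157.4
   blue [ 5.977e-01 -6.860e-02  1.620e-02  4.900e+01] ang 271.2
   tab top [0.5781 0.0981 0.0657] 47 ang 105.7
   ptr [0.5694 0.1294 0.0254] 7 ang 105.7 rmax 0.1015
top mirror changed px 0
top cap changed px 0
top stub changed px 1253
top comb changed px 2048
scene mirror changed px 0
scene cap changed px 0
scene stub changed px 0
scene comb changed px 0
```

View pics/end2.png

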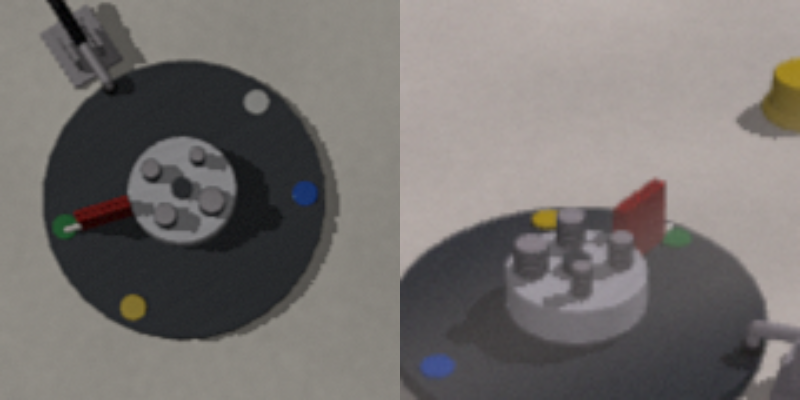

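The pointer tip at (66,229) lies on the green disc, centred at about (63,226). The tab is 1-3° short of centre, which is 2-5 mm against the 11 mm limit. The arm is clear and touching nothing, so I'll hand in.

```bash
python3 -c "
from h import *
s,_=tool(AX); print(abs(s['dq']).max()); print(robot.close_job())"
```

```text
t 10.7 tcp [ 0.475  -0.201   0.2147] yaw 16.7 tilt [ 0.016 -0.01 ] r 0.2663 ang 243.1 F [ 0.6  0.4 -0.4] open 0.0003 q [-0.5  -0.12  1.74 -0.    1.5   0.78]
0.012309483251153833
the job is handed in; nothing more can be done
None
```

I pushed the tab about 87° clockwise with shut fingertips, from near 193.5° past yellow to the green disc. I then backed the hand off and raised it clear, and handed the job in at about 10.7 s; no verdict was reported.

- **Pointer:** the last pictures show its tip on the green disc. The tab was about 1° (scene camera) to 3° (top camera) short of the disc's centre, roughly 2–5 mm against the 11 mm allowed. The two cameras differ by about 2°.
- **Forces:** the highest push I read was about 3 N, checked at the end of each move, not continuously. There was no sign of lifting in the pictures, but I could not read the turret's seat directly.
- **Bystanders:** the mirror and cap are unchanged in both views. The arm hid the stub and comb in the final top view, so they are confirmed only in the scene view, where nothing changed.
- **Failed check:** the top view's automatic pointer detection picked up glints on the gauges, not the pointer. I relied on the picture, the tab angle and the scene view instead.

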